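# Pump a bench clamp onto a silver bangle and hold the grip

### The job

Pump the orange trigger of the bench clamp (pull it back towards the wooden rear grip, let it return, pull again) until the black sprung pad has pinned the silver bangle in the notch of the fixed wooden jaw, with the pad's spring about half compressed, and finish while still holding the trigger pulled there: if you let go, the grip goes slack. Never bottom the spring, which would crush the thin bangle, move the jaw only with the trigger, do not touch the bangle, and leave the ring, the scraper and the green cap where they are.

Things in the scene. Friction and masses are not known exactly. Their poses are not given: they have to be found in the camera images.
- clamp: Bench clamp fixed to the bench. Origin on the bench top under the trigger's pivot; +x is the way the jaw closes (rear grip to fixed jaw), z up. Wooden base x -135 to 245 mm, 75 mm wide, 12 mm high; blue housing x and y -38..38, -24..24 mm, 87 mm high; rear grip at x = -88 mm (22 thick, 30 wide, 86 mm high).
- pivot (a point): Axis of the trigger, 70 mm above the bench, x = y = 0 in the clamp's frame; the axis runs along the clamp's y.
- trigger_grip (a point): Centre of the black grip atop the orange trigger: a level cylinder, 20 mm diameter, 36 mm long, lying along the clamp's y, 85 mm from the pivot. Pinch its two ends from above (fingers closing along the clamp's y), or push the lever (14 x 12 mm, below the grip) back from its jaw side.
- trigger (a joint): Rad: 0 sprung home, leaning 0.3 rad from vertical to the jaw; 0.6 fully pulled, leaning 0.3 rad to the rear grip: the grip moves 50 mm to the clamp's -x. It takes 2 to 3 N at the grip, up to 10 N more on a tight jaw. Pulling drives the jaw on by a one-way pawl, 30 mm per rad once it has caught a 5 mm tooth (10 to 15 mm a full pull); on the way back the jaw stays.
- jaw (a joint): Forward travel of the moving jaw (blue plate, 52 mm wide), m, 0 to 0.085. Starts at 0 to 0.025; the pad pins the bangle in the notch at about 0.055; with the spring half compressed it is at about 0.065. A friction brake stops it being pushed back by up to 5 N only, so a stronger grip lasts only while the trigger is held.
- pad (a joint): How far the sprung pad is pressed back into the jaw, in m: 0 (free) to 0.020 (bottomed). Spring 1 N per mm. Half compressed is 0.010, when the red rings on the two steel stems reach the blue jaw plate.
- pad_face (a point): Centre of the front of the black rubber pad (46 mm wide, 30 mm high), which meets the bangle.
- seat (a point): Where the bangle's centre is when it lies home in the notch of the fixed wooden jaw, 23 mm above the bench.
- fixed_jaw: Fixed wooden jaw with a V notch, at the far end of the clamp, 52 mm high with an eye bolt on top. Origin as the clamp's.
- bangle_center (a point): Centre of the silver bangle, a closed ring 60 mm in outer diameter, 22 mm high, 4 mm wall, lying flat on the base (12 mm high) up to 10 mm short of the notch; the pad pushes it home. Mass about 80 g, thin: it is crushed by more than about 20 N.
- ring_center (a point): Centre of a silver finger ring, 25 mm in diameter and 12 mm high, lying on the bench; leave alone.
- scraper_center (a point): Middle of a scraper with a black handle 22 mm thick and a steel blade, 155 mm long, lying on the bench; leave alone.
- cap_center (a point): Centre of a small green plastic cap, 24 mm in diameter and 18 mm high, on the bench; leave alone.

How it is judged (in metres and radians):
On the way:
1. the pad has met the bangle and pinned it in the notch (contact force between pad and bangle above 0.5 N and horizontal distance between bangle_center and seat below 0.006 m), for 0.1 s.
At the end, for the whole second after the job is handed in: Fingers still press on the pulled trigger (over 1 N, over 0.05 rad). Pad presses bangle with 6 to 17 N, spring in 6.5 to 15 mm. Bangle flat (0.12 rad), at rest, within 6 mm of its seat, on the fixed jaw with over 4 N (value of joint pad between 0.0065 and 0.015 m and contact force between pad and bangle between 6 and 17 N and contact force between bangle and fixed_jaw above 4 N and horizontal distance between bangle_center and seat below 0.006 m and angle between bangle_center's own z axis and vertical below 0.12 rad and linear speed of bangle below 0.02 m/s and contact force between the fingers and trigger above 1 N and value of joint trigger above 0.05 rad); the arm keeps its last pose, push and grip.
It fails at once if bangle crushed: the pad presses it with more than 20 N or the pad's spring is bottomed (over 19 mm) (contact force between pad and bangle above 20 N or value of joint pad above 0.019 m).
It fails at once if the jaw or pad pushed directly by the robot (over 2 N) (contact force between any of the arm, the fingers and jaw above 2 N).
It fails at once if the bangle touched by the robot (over 1 N) (contact force between any of the arm, the fingers and bangle above 1 N).
It fails at once if ring, scraper or cap moved by more than 15 mm (distance of any of ring_center, scraper_center, cap_center from where it was at the start of the episode above 0.015 m).
It also fails if it takes over 72 s, if anything falls off the work surface, if the arm or the gripper's body presses on something with over 40 N, if the wrist force passes 120 N, or if a joint passes its speed limit or range.

### The arm

A 6-joint arm with a two-finger parallel gripper is mounted at the origin on the work surface. World frame = base frame: x ahead of the robot, y to its left, z up, the work surface at z = 0. Lengths are in m, angles in degrees, forces in N, time in s.
With the tool pointing down it reaches from about 0.3 to 0.85 m from the base axis. Payload 4.2 kg.
Tool frame: the origin (TCP) lies midway between the tips of the shut fingers; the grasp point (between the pads) lies 19 mm behind it; z points along the fingers, y is the direction in which the jaws open and shut (so a half turn about z gives the same grasp; the last joint's range is limited). The gripper opens to 91 mm and grips with 3 to 60 N. Pads are 32 mm wide; open, the fingers measure 118 mm over their backs; the gripper's body (76 mm by 178 mm) begins 60 mm behind the grasp point.
Start: joints at [-75.401, 18.312, 89.639, -0, 72.044, -1.146], TCP at [0.156, -0.553, 0.214] pointing down, gripper open.
Joint ranges: [-177.97, 177.97], [-48.28, 115.42], [12.27, 149.76], [-77.06, 257.06], [2.81, 150.46], [-146.56, 146.56]. Speed limits (degrees/s): [147.25, 147.25, 180, 180, 180, 180].

### API

Orientations are given as a 3x3 rotation matrix whose columns are the frame's x, y, z axes.
In Python, from cell import bot gives the robot as it stands.
- The arm moves only by the tool servo_tool, never from a script. Its argument "plan" is a list of rows, each a list of 5 numbers: the opening, from 0 (shut) to 1 (fully open), then the shift along the tool's x, y, z in mm, then the turn about the tool's z in degrees. A call has 1 to 8 rows; each row is the pose to reach, as a shift and turn from the pose commanded when the call began, along the tool's axes at that moment; what a row does not reach only later rows make up. A row lasts 1/10 s, in which the tool goes at most 50 mm and 8.59 degrees, less where a joint would pass 70% of its speed; a pose out of reach is approached as far as the arm can. A call with a gripper value outside its range is refused whole. The fingers move at their own pace and stop on an object; "squeeze" is the grip in N (left out, the last holds). Time passes only in rows, so rows that repeat a pose let the fingers close. It gives the time, the measured TCP pose, the force and the opening at its end, in the units of the state.
- bot.read_state(): the state, without advancing time (a new reading comes with each control period).
- bot.camera(name): name is "side" or "top" or "wrist"; returns (picture, depth): 480x640x3 uint8, blue, green, red; 480x640 float32, m along the optical axis (not along the pixel's ray), 0 where there is no reading.
- bot.camera_model(name): a dict with "camera_matrix" (3x3 intrinsics, pixels), "R" (3x3) and "t" (3): a world point X has camera coordinates R X + t; the wrist camera has in their place "mount" (4x4, takes a point from camera to tool coordinates, whose origin is the TCP and whose axes are the flange's). Camera axes: x right, y down, z forward; pixel columns grow to the right and rows downward; lengths in m; the calibration is good to about 2 mm. A picture is of the moment at which its call begins: read the wrist's pose just before it. camera_model takes no time and is no camera call.
- bot.sign_off(): hands the job in, once; it reports no verdict.
Trained networks look in the newest picture that a camera, given by its name, has taken for a name from the list of things; names that differ only in an ending like _2 or _b are one class to them, and where a whole thing is asked for, a point or a joint stands for the part that bears it (a point fixed in the world has none). Each returns a list of dicts, best first, with "confidence" (0 to 1); they miss things now and then, are a little off and sometimes report something else, mostly with a low value. They report only what shows in the picture. A call takes as long as a camera call.
- bot.look_for(camera, thing): "centre" ([column, row] in pixels, amid what is visible of it).
- bot.outline_of(camera, thing): "pixels" (480x640 bool, what is visible of it) and "centre" ([column, row] in pixels, amid what is visible of it).
The state is a dict: "t": time; "qpos": joint angles; "qvel": joint speeds; "effort": joint torques, N m; "position": TCP position; "ee_rot": TCP orientation; "wrist_force": force on the tool from outside, world axes, zero at the start; "wrist_torque": the same for the moment, N m; "opening": opening from 0.0 (shut) to 1.0 (fully open).
Only numpy, scipy, OpenCV 4.12 (cv2) and the standard library are available. Lean on these libraries where they do the work, as an engineer would, in place of code of your own. Each camera call takes 0.05 s, during which the arm holds its last target.

## Working session

There is one attempt and no reset: what is moved stays moved. The work goes in short steps, Python scripts to look and compute and a tool call to move; the robot and the scene stay as the last step left them, time stands still between calls to the robot, and variables do not carry over. Pictures are saved under pics/ and viewed, and the job is handed in when it is done.

Besides the shell and the picture viewer there is one more tool, called after "Call:" by a JSON object that holds its "method" and its "body", one argument or row to a line. servo_tool: Moves the arm, as the interface text tells. Its arguments: {"type":"object","properties":{"plan":{"type":"array","items":{"type":"array","items":{"type":"number"}}},"squeeze":{"type":"number"}},"required":["plan"]}

```bash
ls; mkdir -p pics
python3 - <<'E'
from cell import bot
import cv2, numpy as np
s=bot.read_state(); print(s['t'],s['position'],s['ee_rot'],s['opening'],s['wrist_force'])
for c in ('side','top'):
    im,d=bot.camera(c); cv2.imwrite(f'pics/{c}0.png',im); np.save(f'pics/{c}0.npy',d)
    m=bot.camera_model(c); print(c,m)
    for t in ('clamp','pivot','trigger_grip','pad_face','jaw','fixed_jaw','bangle_center','ring_center','scraper_center','cap_center'):
        r=bot.look_for(c,t); print(t,[(np.round(x['centre']).tolist(),round(x['confidence'],2)) for x in r[:2]])
print(bot.read_state()['t'])
E
```

```text
pics
0.0 [ 0.15587212 -0.55295533  0.21315413] [[ 9.62481732e-01  2.71346054e-01 -4.84568856e-04]
 [ 2.71346486e-01 -9.62480342e-01  1.63605668e-03]
 [-2.24504754e-05 -1.70616072e-03 -9.99998544e-01]] 1.002952847386193 [-0.37552229 -0.55523264  0.17041826]
side {'camera_matrix': array([[606.60145545,   0.        , 307.12381743],
       [  0.        , 606.60145545, 240.01203015],
       [  0.        ,   0.        ,   1.        ]]), 'R': array([[ 0.96485805, -0.26234063,  0.01504422],
       [-0.11621233, -0.47736307, -0.87098748],
       [ 0.23567696,  0.83863096, -0.49107482]]), 't': array([-0.52311217,  0.167376  ,  0.6566557 ])}
clamp [([355.0, 358.0], 0.76), ([293.0, 320.0], 0.17)]
pivot [([358.0, 359.0], 0.67)]
trigger_grip [([364.0, 271.0], 0.9), ([357.0, 406.0], 0.52)]
pad_face [([290.0, 356.0], 0.71), ([353.0, 405.0], 0.51)]
jaw [([324.0, 341.0], 0.63)]
fixed_jaw [([181.0, 370.0], 0.66), ([352.0, 406.0], 0.17)]
bangle_center [([230.0, 376.0], 0.69)]
ring_center [([362.0, 276.0], 0.68), ([355.0, 409.0], 0.59)]
scraper_center [([294.0, 320.0], 0.89)]
cap_center [([497.0, 406.0], 0.6)]
top {'camera_matrix': array([[459.39808898,   0.        , 331.06844823],
       [  0.        , 459.39808898, 230.91593509],
       [  0.        ,   0.        ,   1.        ]]), 'R': array([[ 0.00590905, -0.99963234, -0.02646274],
       [-0.98910137, -0.00194944, -0.14722326],
       [ 0.14711754,  0.02704428, -0.98874923]]), 't': array([-0.02531998,  0.55016436,  0.67230094])}
clamp [([375.0, 244.0], 0.94), ([386.0, 199.0], 0.59)]
pivot [([378.0, 242.0], 0.97)]
trigger_grip [([384.0, 200.0], 0.92)]
pad_face [([379.0, 266.0], 0.56)]
jaw []
fixed_jaw [([378.0, 347.0], 0.8)]
bangle_center [([392.0, 314.0], 0.64)]
ring_center []
scraper_center [([378.0, 243.0], 0.74), ([445.0, 148.0], 0.38)]
cap_center [([442.0, 151.0], 0.69), ([388.0, 202.0], 0.62)]
1.1
```

View pics/side0.png

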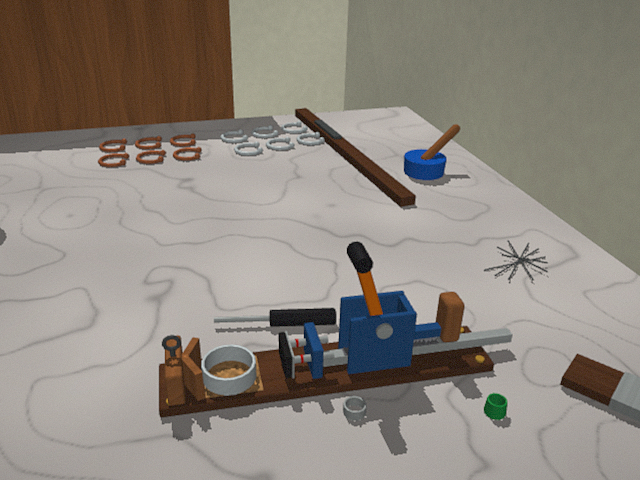

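View pics/top0.png

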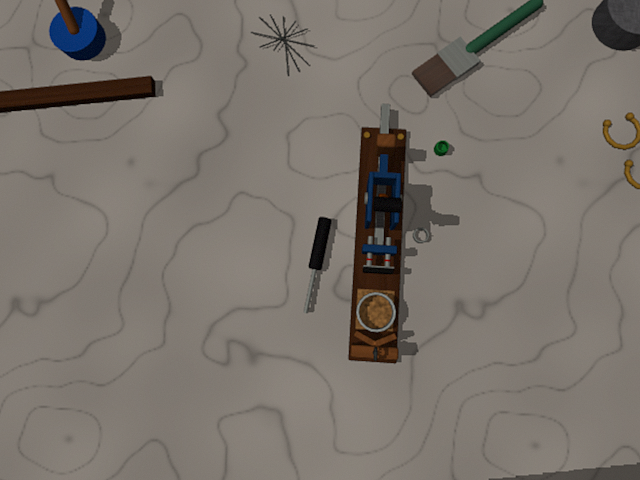

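The top view shows the clamp with its rear grip at the far end (385,140), the trigger grip at about (387,204) and the fixed jaw at (375,350). The scraper is at (318,265), the ring at (421,236) and the cap at (442,149). In the side view the red stem rings show at (297,345).

```bash
cat > h.py <<'E'
import numpy as np, cv2
from cell import bot
def cloud(c,d):
    m=bot.camera_model(c); K=m['camera_matrix']
    v,u=np.mgrid[:480,:640]
    P=np.stack([(u-K[0,2])/K[0,0]*d,(v-K[1,2])/K[1,1]*d,d],-1)
    return (P-m['t'])@m['R']
def proj(c,X):
    m=bot.camera_model(c); p=m['R']@np.asarray(X)+m['t']; q=m['camera_matrix']@p; return q[:2]/q[2]
E
python3 - <<'E'
from h import *
d=np.load('pics/top0.npy'); P=cloud('top',d); im=cv2.imread('pics/top0.png')
print('table z',P[400,200],P[300,250])
z=P[...,2]
m=((z>0.006)&(z<0.2)&(d>0)).astype(np.uint8)
m[:, :340]=0; m[:,412:]=0; m[:90]=0;m[370:]=0
n,l,st,c=cv2.connectedComponentsWithStats(m)
k=1+np.argmax(st[1:,4]); print(st[k],c[k])
# base only: z 8..17mm
b=(l==k)&(z>0.007)&(z<0.017)
pts=P[b][:,:2]; r=cv2.minAreaRect((pts*1000).astype(np.float32)); print(r, cv2.boxPoints(r), np.median(z[b]))
# high points
for lo,hi in((0.13,0.2),(0.08,0.13),(0.08,0.095)):
    q=P[(l==k)&(z>lo)&(z<hi)]; print(lo,len(q),q.mean(0),q.min(0),q.max(0), cv2.minAreaRect((q[:,:2]*1000).astype(np.float32)))
for n,cc in (('fixed',(378,347)),('grip',(387,204)),('cap',(442,149))):
    print(n,P[cc[1],cc[0]])
d=np.load('pics/side0.npy'); Q=cloud('side',d)
for cc in ((360,257),(385,330),(230,355),(357,402),(497,400)): print(cc,Q[cc[1],cc[0]])
E
```

```text
table z [2.88142572e-01 1.81689534e-01 2.16395622e-04] [ 0.44343339  0.10826314 -0.0012717 ]
[  349   103    58   260 11142] [378.23801831 243.24860887]
((557.7035522460938, -99.63972473144531), (75.2669906616211, 414.396240234375), 86.64693450927734) [[ 348.659   -125.09006]
 [ 762.3459  -149.32753]
 [ 766.7481   -74.18939]
 [ 353.06122  -49.95192]] 0.01136909147552042
0.13 417 [ 0.56872647 -0.0994836   0.15785086] [ 0.55963161 -0.11761935  0.14769136] [ 0.58028246 -0.08191114  0.1622309 ] ((569.8632202148438, -100.06803894042969), (36.11366271972656, 19.706451416015625), 86.27289581298828)
0.08 826 [ 0.62851333 -0.10162148  0.08500111] [ 0.55699266 -0.12842119  0.08003986] [ 0.69357774 -0.07406937  0.11448689] ((625.9658203125, -102.85940551757812), (54.363704681396484, 136.0137939453125), 87.08514404296875)
0.08 819 [ 0.62882847 -0.10161917  0.08483247] [ 0.55699266 -0.12842119  0.08003986] [ 0.69357774 -0.07406937  0.09354252] ((625.9658203125, -102.85940551757812), (54.363704681396484, 136.0137939453125), 87.08514404296875)
fixed [ 0.37647795 -0.09338478  0.05133112]
grip [ 0.56761986 -0.09856733  0.16109486]
cap [ 6.95065213e-01 -2.06845201e-01  5.95257167e-04]
(360, 257) [ 0.56524405 -0.1116171   0.158032  ]
(385, 330) [ 0.59254367 -0.12950241  0.07306515]
(230, 355) [ 0.43267809 -0.06463676  0.01853432]
(357, 402) [ 0.55528542 -0.15668956  0.00328658]
(497, 400) [ 0.70123023 -0.19535398  0.0075141 ]
```

Call:
{"method": "servo_tool", "body": {
  "plan": [
    [1,33,-20,0,3],
    [1,65,-40,0,6],
    [1,98,-61,0,9],
    [1,130,-81,0,12],
    [1,163,-101,0,15],
    [1,196,-121,0,17],
    [1,228,-142,0,19],
    [1,261,-162,0,19]
  ]
}}

```text
t: 1.9
position: [0.3641, -0.3254, 0.2142]
ee_rot: [[0.998, -0.058, 0.0], [-0.058, -0.998, -0.0], [0.0, 0.0, -1.0]]
wrist_force: [1.2, -0.4, -0.6]
opening: 1.003
```

```bash
cat >> h.py <<'E'
X=np.array([-0.9983,0.0585,0]);Y=np.array([-0.0585,-0.9983,0]);O=np.array([0.5955,-0.1018,0])
def C(x,y,z): return O+X*x+Y*y+np.array([0,0,z])
def grip(q): return C(.085*np.sin(.3-q),0,.07+.085*np.cos(.3-q))
def st():
    s=bot.read_state(); p=s['position']; c=p-O
    print('t',round(s['t'],2),'p',np.round(p,4),'clamp',np.round([c@X,c@Y,p[2]],4),'F',np.round(s['wrist_force'],2),'open',round(s['opening'],3),'q',np.round(s['qpos'],1)); return s
E
python3 - <<'E'
from h import *
s=st(); R=s['ee_rot']; print(R)
t=grip(0)-[0,0,.019]; t2=t.copy(); t2[2]=.213
print(t,R.T@(t2-s['position'])*1000)
print('yaw err',np.degrees(np.arctan2(Y@R[:,0],Y@R[:,1])))
E
```

```text
t 1.9 p [ 0.3641 -0.3254  0.2142] clamp [0.2179 0.2368 0.2142] F [ 1.23 -0.41 -0.61] open 1.003 q [-43.1  10.5 100.5  -0.   69.1  50.2]
[[ 9.98342251e-01 -5.75554464e-02  3.47522731e-04]
 [-5.75553191e-02 -9.98342252e-01 -3.65998449e-04]
 [ 3.68011830e-04  3.45389933e-04 -9.99999873e-01]]
[ 0.57042349 -0.10033053  0.1322036 ] [ 193.04513257 -236.57901121    1.14152925]
yaw err -0.05417516315439961
```

Call:
{"method": "servo_tool", "body": {
  "plan": [
    [1,26,-31,0,0],
    [1,52,-63,0,0],
    [1,78,-95,0,0],
    [1,104,-127,0,0],
    [1,130,-159,0,0],
    [1,156,-191,0,0],
    [1,182,-223,0,0],
    [1,193,-236,0,0]
  ]
}}

```text
t: 2.7
position: [0.5713, -0.0994, 0.2138]
ee_rot: [[0.999, -0.054, 0.001], [-0.054, -0.999, 0.001], [0.001, -0.001, -1.0]]
wrist_force: [-0.1, 0.3, -0.3]
opening: 1.0
```

Run:
```python
from h import *
s=st(); R=s['ee_rot']
im,d=bot.camera('wrist'); cv2.imwrite('pics/w1.png',im)
im,d=bot.camera('side'); cv2.imwrite('pics/s1.png',im)
t=grip(0)-[0,0,.019]
print(t,R.T@(t-s['position'])*1000)
for n,p in (('jaw side grip',grip(0)),('pad',C(.1,0,.03))): print(n,proj('side',p))
```

```text
t 2.7 p [ 0.5713 -0.0994  0.2138] clamp [ 0.0243 -0.001   0.2138] F [-0.11  0.26 -0.28] open 1.0 q [-11.   18.7  89.    0.   72.2  82. ]
[ 0.57042349 -0.10033053  0.1322036 ] [-0.92697995  1.01192845 81.5687878 ]
jaw side grip [360.68071613 256.58252993]
pad [289.91863674 355.77981289]
```

View pics/w1.png

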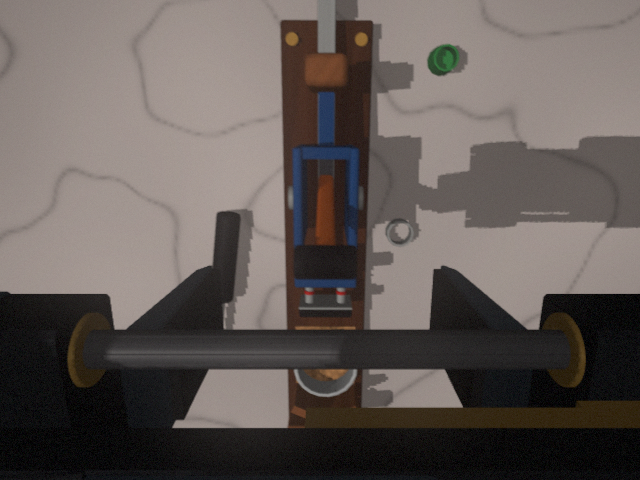

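View pics/s1.png

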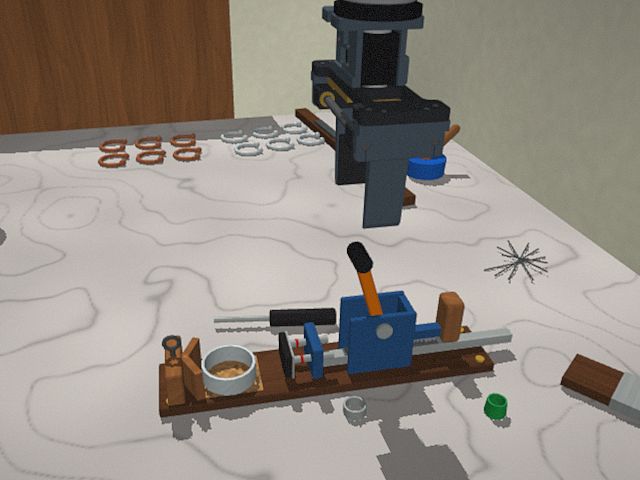

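Call:
{"method": "servo_tool", "body": {
  "plan": [
    [1,-1,1,30,0],
    [1,-1,1,60,0],
    [1,-1,1,81,0],
    [0.3,-1,1,81,0],
    [0.3,-1,1,81,0],
    [0.3,-1,1,81,0],
    [0.3,-1,1,81,0],
    [0.3,-1,1,81,0]
  ],
  "squeeze": 20
}}

```text
t: 3.6
position: [0.5688, -0.1032, 0.1341]
ee_rot: [[0.998, -0.057, 0.002], [-0.057, -0.998, -0.001], [0.002, 0.0, -1.0]]
wrist_force: [0.1, 0.7, -0.0]
opening: 0.596
```

Call:
{"method": "servo_tool", "body": {
  "plan": [
    [0.25,0,0,0,0],
    [0.25,0,0,0,0]
  ],
  "squeeze": 20
}}

```text
t: 3.8
position: [0.5686, -0.1004, 0.1333]
ee_rot: [[0.998, -0.059, 0.001], [-0.059, -0.998, 0.006], [0.0, -0.006, -1.0]]
wrist_force: [1.4, 15.4, 1.9]
opening: 0.418
```

Run:
```python
from h import *
s=st()
im,d=bot.camera('side'); cv2.imwrite('pics/s2.png',im); np.save('pics/s2.npy',d)
im,d=bot.camera('top'); cv2.imwrite('pics/t2.png',im)
p0=grip(0)
for q in (0,.15,.3,.45,.6):
    g=grip(q)-p0; print(q, np.round([-g@X*1000,0,-g[2]*1000],1))
```

```text
t 3.8 p [ 0.5686 -0.1004  0.1333] clamp [0.027  0.0002 0.1333] F [ 1.4  15.36  1.94] open 0.418 q [-11.3  22.   96.3   0.4  61.7  81.8]
0 [ 0.  0. -0.]
0.15 [12.4  0.  -2.8]
0.3 [25.1  0.  -3.8]
0.45 [37.8  0.  -2.8]
0.6 [50.2  0.  -0. ]
```

View pics/s2.png

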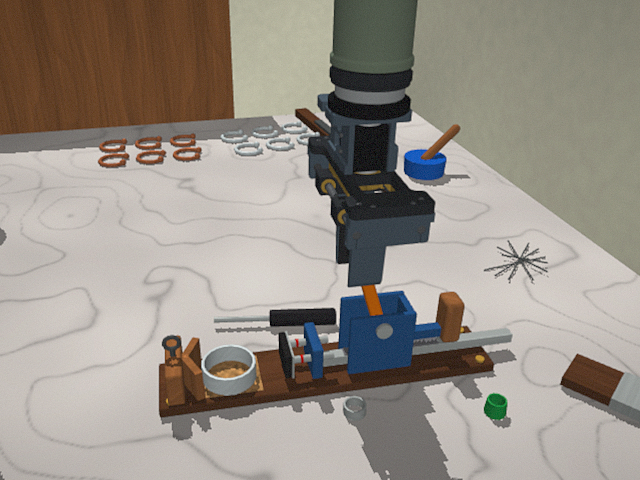

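Call:
{"method": "servo_tool", "body": {
  "plan": [
    [0.25,0,-1,0,0],
    [0.25,0,-2,0,0],
    [0.25,0,-2,0,0],
    [0.25,0,-2,0,0]
  ]
}}

```text
t: 4.3
position: [0.5687, -0.0991, 0.1333]
ee_rot: [[0.998, -0.058, 0.001], [-0.058, -0.998, 0.004], [0.0, -0.004, -1.0]]
wrist_force: [0.0, 7.0, 1.8]
opening: 0.393
```

Call:
{"method": "servo_tool", "body": {
  "plan": [
    [0.25,6,-1,-1,0],
    [0.25,12,-1,-3,0],
    [0.25,18,-1,-3,0],
    [0.25,25,-1,-4,0],
    [0.25,32,-1,-3,0],
    [0.25,38,-1,-3,0],
    [0.25,44,-1,-1,0],
    [0.25,48,-1,0,0]
  ]
}}

```text
t: 5.1
position: [0.6154, -0.1019, 0.1339]
ee_rot: [[0.998, -0.057, -0.002], [-0.057, -0.998, 0.001], [-0.003, -0.001, -1.0]]
wrist_force: [-4.9, 4.4, 6.9]
opening: 0.391
```

Run:
```python
from h import *
s=st()
im,d=bot.camera('side'); cv2.imwrite('pics/s3.png',im[220:440,140:540]); np.save('pics/s3.npy',d); a=im
im,d=bot.camera('top'); cv2.imwrite('pics/t3.png',im)
s=st()
b=np.vstack([cv2.resize(cv2.imread('pics/s2.png')[300:400,150:410],None,fx=2.9,fy=2.9,interpolation=2),cv2.resize(a[300:400,150:410],None,fx=2.9,fy=2.9,interpolation=2)]); cv2.imwrite('pics/c3.png',b)
```

```text
t 5.1 p [ 0.6154 -0.1019  0.1339] clamp [-0.0199 -0.0011  0.1339] F [-4.95  4.43  6.88] open 0.391 q [-10.5  26.   89.6   0.1  64.6  82.7]
t 5.2 p [ 0.6159 -0.1019  0.1338] clamp [-0.0203 -0.0011  0.1338] F [-3.16  4.48  6.43] open 0.391 q [-10.5  26.   89.6   0.1  64.5  82.7]
```

View pics/c3.png

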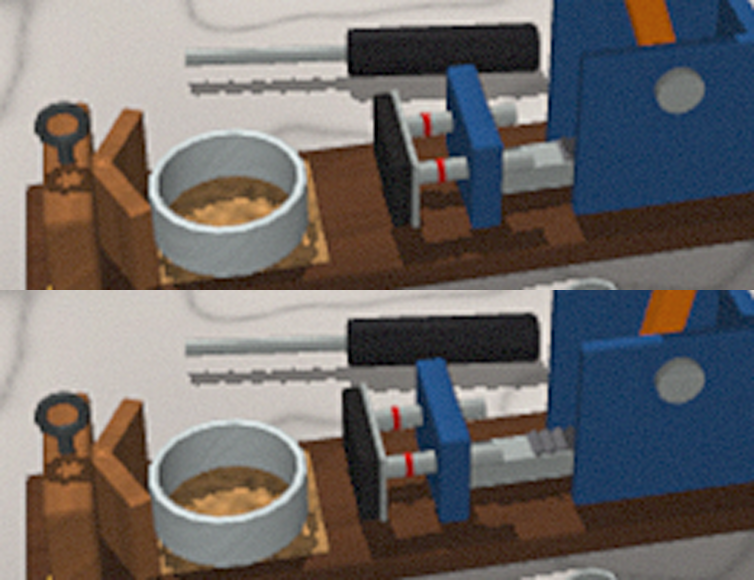

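View pics/s3.png

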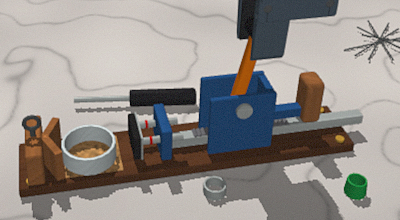

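```bash
cat >> h.py <<'E'
ref=cv2.imread('pics/s2.png')
# boxes in ref side image: plate top corner, and pad
BOX={'plate':(302,320,326,380),'pad':(276,329,297,380)}
def track(im):
    out={}
    for n,(x0,y0,x1,y1) in BOX.items():
        T=ref[y0:y1,x0:x1]; sx0=x0-95; S=im[y0-4:y1+20,sx0:x1+6]
        r=cv2.matchTemplate(S,T,cv2.TM_CCOEFF_NORMED); _,v,_,(a,b)=cv2.minMaxLoc(r)
        f=0.
        if 0<a<r.shape[1]-1:
            l,c,rr=r[b,a-1],r[b,a],r[b,a+1]; f=0.5*(l-rr)/(l-2*c+rr+1e-9)
        du=sx0+a+f-x0
        u0=(x0+x1)/2
        # clamp x from column, at y=0,z=.035
        xs=np.linspace(0.0,.25,2001); us=np.array([proj('side',C(x,0,.035))[0] for x in xs[::20]]); us=np.interp(xs,xs[::20],us)
        g=lambda u: np.interp(-u,-us,xs)
        out[n]=(round((g(u0+du)-g(u0))*1000,2),round(float(v),3))
    return out
def look(tag,nocam=False):
    im,d=bot.camera('side'); st(); t=track(im); print('adv mm',t,'compr',round(t['plate'][0]-t['pad'][0],2))
    cv2.imwrite(f'pics/{tag}.png',cv2.resize(im[300:400,150:410],None,fx=3,fy=3,interpolation=2)); np.save(f'pics/{tag}.npy',d)
    cv2.imwrite(f'pics/{tag}_full.png',im)
E
python3 - <<'E'
from h import *
look('s4')
P=cloud('side',np.load('pics/s2.npy'))
for n,(u,v) in dict(padface=(286,350),plate=(314,345),bangle_front=(254,362),bangle_rimL=(204,362)).items():
    c=P[v,u]-O; print(n,np.round([c@X,c@Y,c[2]],4))
c=[ (P-O)@X,(P-O)@Y,P[...,2]]
im=ref.astype(int)
bl=(im[...,0]>100)&(im[...,0]>im[...,2]+50); 
m=bl&(c[0]>.05)&(c[0]<.16); print('plate x',np.percentile(c[0][m],[5,50,95]),m.sum())
m=(im.max(2)<60)&(c[0]>.06)&(c[0]<.16)&(c[2]>.015)&(abs(c[1])<.026); print('pad x',np.percentile(c[0][m],[5,50,95]),m.sum())
m=(im.min(2)>100)&(abs(c[1])<.033)&(c[0]>.12)&(c[0]<.22)&(c[2]>.026)&(c[2]<.036); print('bangle x',np.percentile(c[0][m],[1,50,99]),np.percentile(c[1][m],[1,50,99]),m.sum())
E
```

```text
t 5.25 p [ 0.6158 -0.1019  0.1338] clamp [-0.0202 -0.0011  0.1338] F [-3.11  4.01  6.33] open 0.391 q [-10.5  26.   89.6   0.1  64.5  82.7]
adv mm {'plate': (np.float64(12.62), 0.95), 'pad': (np.float64(12.47), 0.95)} compr 0.15
padface [0.1059 0.0086 0.0462]
plate [0.0759 0.0135 0.0525]
bangle_front [0.1411 0.0059 0.0326]
bangle_rimL [ 0.1947 -0.0058  0.0314]
plate x [0.06868308 0.07373417 0.07860443] 290
pad x [0.06069581 0.06538068 0.10929867] 947
bangle x [0.13999659 0.16892618 0.1975464 ] [-0.02933514  0.00464841  0.02961979] 739
```

View pics/s4.png

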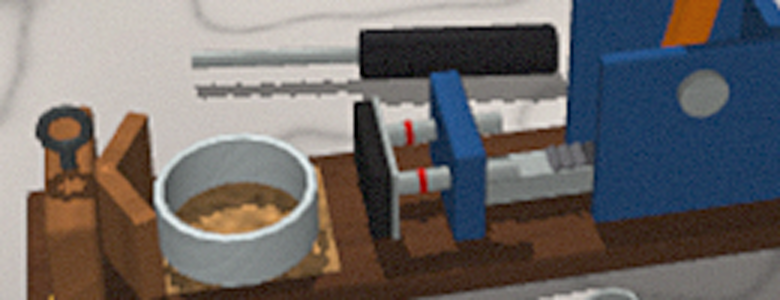

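Call:
{"method": "servo_tool", "body": {
  "plan": [
    [0.25,-6,0,-1,0],
    [0.25,-12,0,-3,0],
    [0.25,-18,0,-3,0],
    [0.25,-25,0,-4,0],
    [0.25,-32,0,-3,0],
    [0.25,-38,0,-3,0],
    [0.25,-44,0,-1,0],
    [0.25,-48,0,0,0]
  ]
}}

```text
t: 6.05
position: [0.5712, -0.0993, 0.1327]
ee_rot: [[0.998, -0.057, 0.008], [-0.057, -0.998, 0.001], [0.008, -0.001, -1.0]]
wrist_force: [13.5, 5.7, -6.7]
opening: 0.395
```

Call:
{"method": "servo_tool", "body": {
  "plan": [
    [0.25,0,0,0,0]
  ]
}}

```text
t: 6.15
position: [0.5714, -0.0993, 0.1327]
ee_rot: [[0.998, -0.057, 0.008], [-0.057, -0.998, 0.001], [0.008, -0.001, -1.0]]
wrist_force: [9.5, 5.5, -7.2]
opening: 0.397
```

Run:
```python
from h import *
look('s5')
```

```text
t 6.2 p [ 0.5714 -0.0993  0.1327] clamp [ 0.0242 -0.0011  0.1327] F [ 9.34  5.94 -6.94] open 0.395 q [-11.1  22.1  96.3   0.2  61.2  82.1]
adv mm {'plate': (np.float64(12.62), 0.95), 'pad': (np.float64(12.48), 0.949)} compr 0.14
```

Call:
{"method": "servo_tool", "body": {
  "plan": [
    [0.25,7,0,-1,0],
    [0.25,14,0,-3,0],
    [0.25,21,0,-4,0],
    [0.25,28,0,-4,0],
    [0.25,35,0,-3,0],
    [0.25,42,0,-2,0],
    [0.25,48,0,-1,0],
    [0.25,50,0,0,0]
  ]
}}

```text
t: 7.0
position: [0.617, -0.102, 0.1339]
ee_rot: [[0.998, -0.057, -0.003], [-0.057, -0.998, 0.001], [-0.003, -0.001, -1.0]]
wrist_force: [-4.2, 5.1, 8.9]
opening: 0.392
```

Run:
```python
from h import *
look('s6')
```

```text
t 7.05 p [ 0.6172 -0.102   0.1338] clamp [-0.0217 -0.0011  0.1338] F [-3.47  4.86  7.45] open 0.39 q [-10.5  26.1  89.3   0.1  64.7  82.8]
adv mm {'plate': (np.float64(27.09), 0.882), 'pad': (np.float64(26.68), 0.793)} compr 0.41
```

View pics/s6.png

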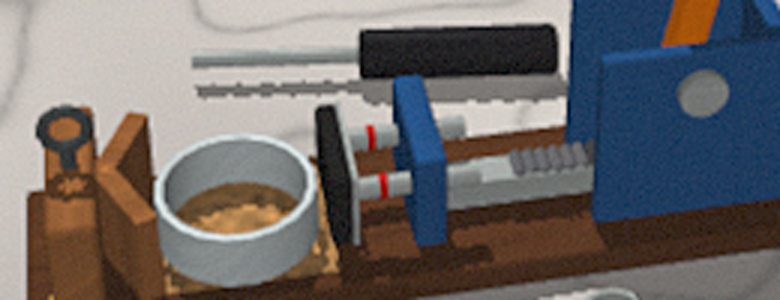

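Call:
{"method": "servo_tool", "body": {
  "plan": [
    [0.25,-7,0,-1,0],
    [0.25,-14,0,-3,0],
    [0.25,-21,0,-4,0],
    [0.25,-28,0,-4,0],
    [0.25,-35,0,-3,0],
    [0.25,-42,0,-2,0],
    [0.25,-48,0,0,0],
    [0.25,-49,0,0,0]
  ]
}}

```text
t: 7.85
position: [0.5741, -0.0995, 0.1328]
ee_rot: [[0.998, -0.058, 0.012], [-0.058, -0.998, 0.001], [0.012, -0.001, -1.0]]
wrist_force: [15.1, 6.0, -10.0]
opening: 0.394
```

Call:
{"method": "servo_tool", "body": {
  "plan": [
    [0.25,6,0,-1,0],
    [0.25,12,0,-3,0],
    [0.25,18,0,-4,0],
    [0.25,24,0,-4,0],
    [0.25,30,0,-4,0]
  ]
}}

```text
t: 8.35
position: [0.5953, -0.1007, 0.1362]
ee_rot: [[0.998, -0.057, -0.01], [-0.057, -0.998, 0.002], [-0.01, -0.002, -1.0]]
wrist_force: [-7.7, 5.2, 5.0]
opening: 0.393
```

Run:
```python
from h import *
look('s7')
```

```text
t 8.4 p [ 0.5966 -0.1008  0.1363] clamp [-0.001  -0.0011  0.1363] F [-5.03  6.    3.11] open 0.394 q [-10.7  24.4  91.8   0.   64.2  82.5]
adv mm {'plate': (np.float64(33.55), 0.856), 'pad': (np.float64(32.62), 0.745)} compr 0.93
```

View pics/s7.png

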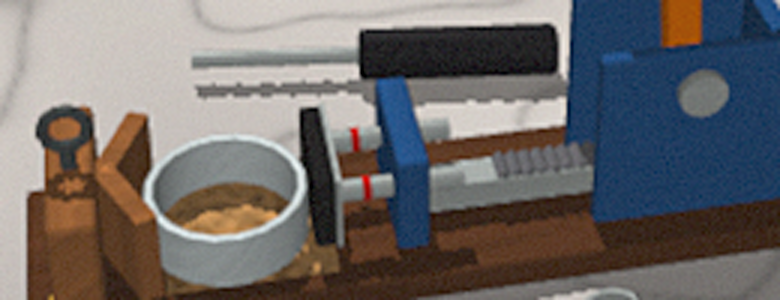

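Call:
{"method": "servo_tool", "body": {
  "plan": [
    [0.25,4,0,0,0],
    [0.25,8,0,1,0],
    [0.25,12,0,1,0],
    [0.25,12,0,1,0]
  ]
}}

```text
t: 8.8
position: [0.6092, -0.1015, 0.1358]
ee_rot: [[0.998, -0.057, -0.005], [-0.057, -0.998, 0.002], [-0.005, -0.001, -1.0]]
wrist_force: [-3.2, 5.6, 4.4]
opening: 0.393
```

Run:
```python
from h import *
look('s8')
```

```text
t 8.85 p [ 0.6091 -0.1015  0.1358] clamp [-0.0136 -0.0011  0.1358] F [-2.85  4.53  2.71] open 0.393 q [-10.6  25.4  90.2   0.   64.6  82.7]
adv mm {'plate': (np.float64(37.28), 0.827), 'pad': (np.float64(36.88), 0.733)} compr 0.4
```

View pics/s8.png

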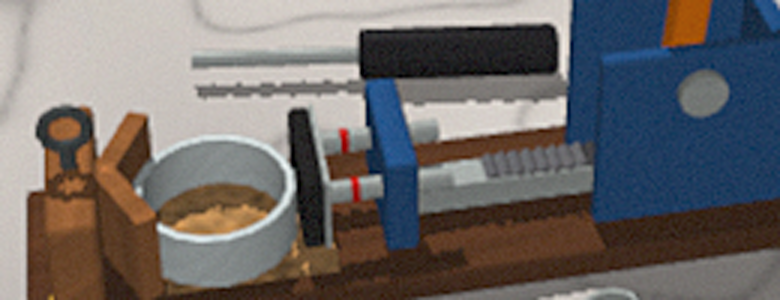

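Call:
{"method": "servo_tool", "body": {
  "plan": [
    [0.25,4,0,1,0],
    [0.25,8,0,2,0],
    [0.25,11,0,3,0],
    [0.25,11,0,3,0]
  ]
}}

```text
t: 9.25
position: [0.621, -0.1022, 0.1337]
ee_rot: [[0.998, -0.057, -0.003], [-0.057, -0.998, 0.001], [-0.003, -0.001, -1.0]]
wrist_force: [-2.5, 5.9, 6.2]
opening: 0.394
```

Run:
```python
from h import *
look('s9')
```

```text
t 9.3 p [ 0.6209 -0.1022  0.1337] clamp [-0.0254 -0.0011  0.1337] F [-2.19  5.42  6.39] open 0.393 q [-10.4  26.5  88.8   0.1  64.9  82.8]
adv mm {'plate': (np.float64(37.32), 0.826), 'pad': (np.float64(36.89), 0.734)} compr 0.43
```

View pics/s9.png

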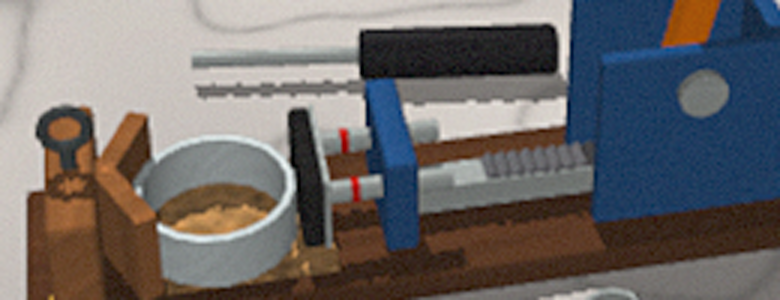

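Run:
```python
import cv2,numpy as np
a=[cv2.imread(f'pics/{n}_full.png')[200:340,300:460] for n in('s5','s6','s8','s9')]
cv2.imwrite('pics/cmp9.png',cv2.resize(np.vstack([np.hstack(a[:2]),np.hstack(a[2:])]),None,fx=2.1,fy=2.1,interpolation=2))
```

```text
(no output)
```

View pics/cmp9.png

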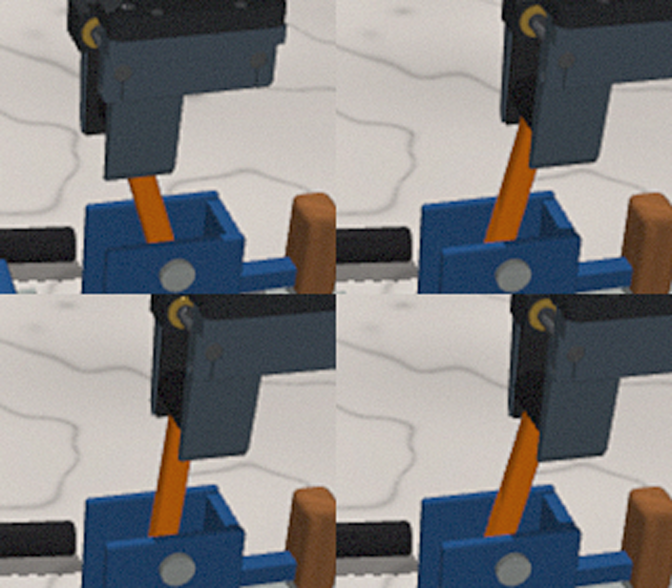

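Call:
{"method": "servo_tool", "body": {
  "plan": [
    [0.25,-7,0,-1,0],
    [0.25,-14,0,-3,0],
    [0.25,-21,0,-4,0],
    [0.25,-28,0,-4,0],
    [0.25,-35,0,-3,0],
    [0.25,-42,0,-2,0],
    [0.25,-48,0,-1,0],
    [0.25,-52,0,0,0]
  ]
}}

```text
t: 10.1
position: [0.5767, -0.0997, 0.1329]
ee_rot: [[0.998, -0.058, 0.016], [-0.058, -0.998, 0.0], [0.016, -0.001, -1.0]]
wrist_force: [20.7, 5.0, -10.5]
opening: 0.393
```

Call:
{"method": "servo_tool", "body": {
  "plan": [
    [0.25,0,0,0,0],
    [0.25,0,0,0,0]
  ]
}}

```text
t: 10.3
position: [0.5768, -0.0997, 0.133]
ee_rot: [[0.998, -0.058, 0.015], [-0.058, -0.998, 0.0], [0.015, -0.001, -1.0]]
wrist_force: [17.3, 5.6, -10.8]
opening: 0.394
```

Run:
```python
from h import *
look('s10')
im,d=bot.camera('top'); cv2.imwrite('pics/t10.png',cv2.resize(im[180:380,330:430],None,fx=3,fy=3,interpolation=2))
a=cv2.imread('pics/s10_full.png')[200:400,150:460]; cv2.imwrite('pics/s10b.png',cv2.resize(a,None,fx=2.5,fy=2.5,interpolation=2))
```

```text
t 10.35 p [ 0.5768 -0.0997  0.133 ] clamp [ 0.0188 -0.001   0.133 ] F [ 16.44   5.32 -10.91] open 0.391 q [-11.   22.3  95.9   0.2  61.   82.2]
adv mm {'plate': (np.float64(37.32), 0.826), 'pad': (np.float64(36.88), 0.734)} compr 0.44
```

View pics/s10b.png

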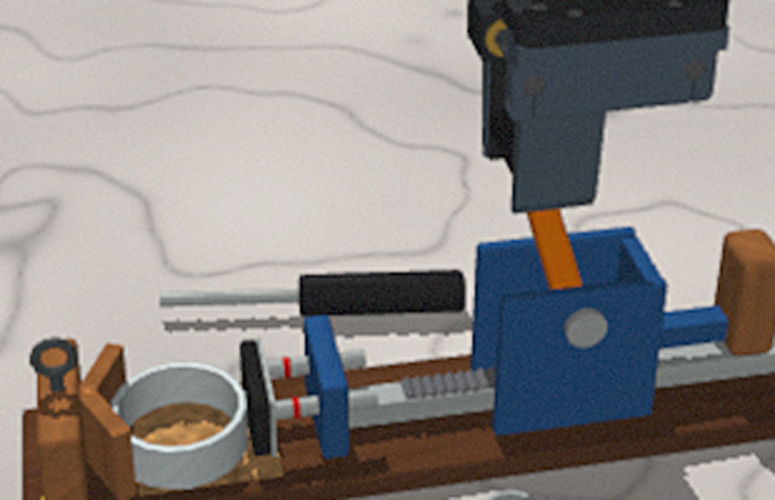

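View pics/t10.png

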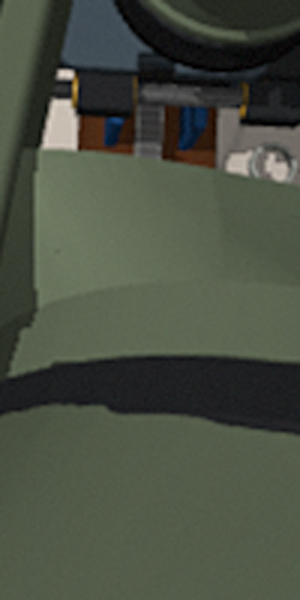

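Call:
{"method": "servo_tool", "body": {
  "plan": [
    [0.6,0,0,0,0],
    [0.6,0,0,0,0],
    [0.6,0,0,0,0],
    [0.6,0,0,0,0]
  ]
}}

```text
t: 10.8
position: [0.5699, -0.1006, 0.1329]
ee_rot: [[0.998, -0.057, -0.001], [-0.057, -0.998, -0.001], [-0.001, 0.001, -1.0]]
wrist_force: [-0.7, -0.3, 0.7]
opening: 0.6
```

Run:
```python
from h import *
look('s11')
a=cv2.imread('pics/s11_full.png')[200:400,150:460]; cv2.imwrite('pics/s11b.png',cv2.resize(a,None,fx=2.5,fy=2.5,interpolation=2))
```

```text
t 10.85 p [ 0.57   -0.1005  0.133 ] clamp [0.0255 0.0002 0.133 ] F [ 0.31 -0.06  0.93] open 0.602 q [-11.1  22.2  96.1  -0.   61.8  82.2]
adv mm {'plate': (np.float64(37.32), 0.826), 'pad': (np.float64(36.88), 0.735)} compr 0.44
```

View pics/s11b.png

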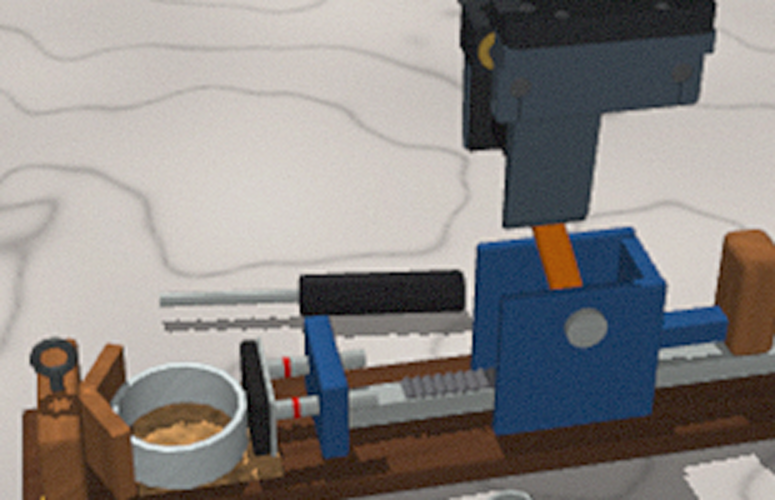

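Call:
{"method": "servo_tool", "body": {
  "plan": [
    [0.25,0,0,0,0],
    [0.25,0,0,0,0],
    [0.25,0,0,0,0],
    [0.25,0,0,0,0],
    [0.25,0,0,0,0],
    [0.25,0,0,0,0]
  ],
  "squeeze": 40
}}

```text
t: 11.45
position: [0.5704, -0.0993, 0.133]
ee_rot: [[0.998, -0.057, -0.0], [-0.057, -0.998, 0.001], [-0.0, -0.001, -1.0]]
wrist_force: [-1.2, 6.2, 0.5]
opening: 0.392
```

Call:
{"method": "servo_tool", "body": {
  "plan": [
    [0.25,4,0,-1,0],
    [0.25,8,0,-2,0],
    [0.25,12,0,-3,0],
    [0.25,16,0,-3,0],
    [0.25,20,0,-4,0],
    [0.25,24,0,-4,0],
    [0.25,28,0,-4,0],
    [0.25,31,0,-4,0]
  ]
}}

```text
t: 12.25
position: [0.5962, -0.1008, 0.1364]
ee_rot: [[0.998, -0.057, -0.012], [-0.057, -0.998, 0.002], [-0.013, -0.002, -1.0]]
wrist_force: [-10.6, 4.1, 6.6]
opening: 0.389
```

Run:
```python
from h import *
st()
```

```text
t 12.25 p [ 0.5962 -0.1008  0.1364] clamp [-0.0007 -0.0011  0.1364] F [-10.61   4.14   6.56] open 0.389 q [-10.7  24.5  91.7  -0.   64.5  82.6]
```

Call:
{"method": "servo_tool", "body": {
  "plan": [
    [0.25,2,0,0,0],
    [0.25,4,0,0,0]
  ]
}}

```text
t: 12.45
position: [0.6001, -0.101, 0.1363]
ee_rot: [[0.998, -0.057, -0.013], [-0.057, -0.998, 0.002], [-0.013, -0.002, -1.0]]
wrist_force: [-10.4, 5.2, 5.9]
opening: 0.391
```

Run:
```python
from h import *
look('s12')
```

```text
t 12.5 p [ 0.6004 -0.101   0.1363] clamp [-0.0049 -0.0011  0.1363] F [-10.24   4.94   6.2 ] open 0.391 q [-10.6  24.9  91.1  -0.   64.7  82.6]
adv mm {'plate': (np.float64(46.19), 0.657), 'pad': (np.float64(38.17), 0.729)} compr 8.02
```

View pics/s12.png

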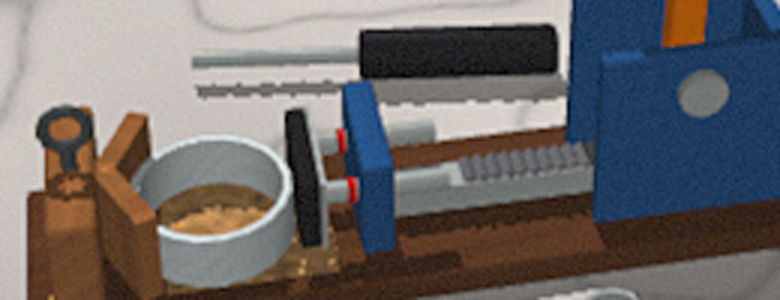

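Call:
{"method": "servo_tool", "body": {
  "plan": [
    [0.25,1,0,0,0],
    [0.25,2,0,0,0],
    [0.25,3,0,0,0],
    [0.25,4,0,0,0]
  ]
}}

```text
t: 12.9
position: [0.6037, -0.1012, 0.1362]
ee_rot: [[0.998, -0.057, -0.013], [-0.057, -0.998, 0.002], [-0.013, -0.002, -1.0]]
wrist_force: [-10.3, 4.0, 5.7]
opening: 0.396
```

Run:
```python
from h import *
look('s13')
a=cv2.imread('pics/s13_full.png')[325:385,260:330]; cv2.imwrite('pics/s13z.png',cv2.resize(a,None,fx=8,fy=8,interpolation=2))
```

```text
t 12.95 p [ 0.6039 -0.1012  0.1361] clamp [-0.0084 -0.0011  0.1361] F [-10.15   4.12   5.35] open 0.394 q [-10.6  25.2  90.5  -0.   65.   82.7]
adv mm {'plate': (np.float64(47.33), 0.656), 'pad': (np.float64(38.23), 0.731)} compr 9.1
```

View pics/s13.png

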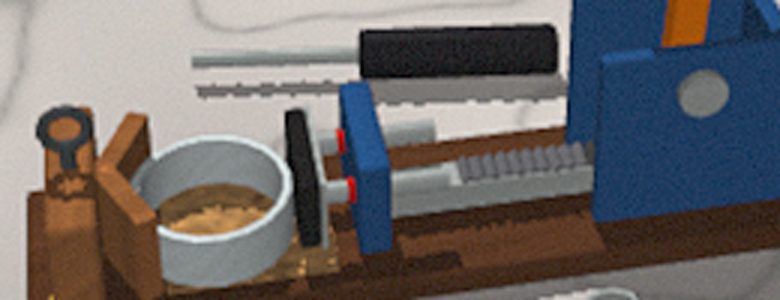

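View pics/s13z.png

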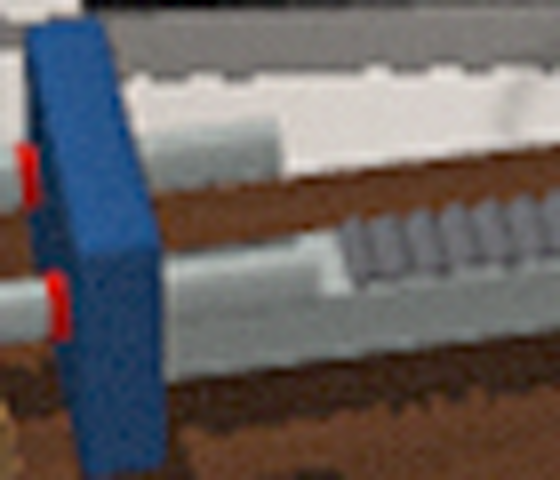

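The red rings, at crop (28,175) and (60,305), now touch the blue plate, and the bangle sits in the notch. Next I'll hold and check that it stays put.

Call:
{"method": "servo_tool", "body": {
  "plan": [
    [0.25,0.5,0,0,0],
    [0.25,1,0,0,0],
    [0.25,1,0,0,0],
    [0.25,1,0,0,0],
    [0.25,1,0,0,0],
    [0.25,1,0,0,0],
    [0.25,1,0,0,0],
    [0.25,1,0,0,0]
  ]
}}

```text
t: 13.75
position: [0.6047, -0.1013, 0.1361]
ee_rot: [[0.998, -0.057, -0.013], [-0.057, -0.998, 0.002], [-0.013, -0.002, -1.0]]
wrist_force: [-11.4, 5.0, 5.2]
opening: 0.392
```

Call:
{"method": "servo_tool", "body": {
  "plan": [
    [0.25,0,0,0,0],
    [0.25,0,0,0,0],
    [0.25,0,0,0,0],
    [0.25,0,0,0,0],
    [0.25,0,0,0,0]
  ]
}}

```text
t: 14.25
position: [0.6047, -0.1013, 0.1361]
ee_rot: [[0.998, -0.057, -0.013], [-0.057, -0.998, 0.002], [-0.013, -0.002, -1.0]]
wrist_force: [-10.6, 4.5, 5.4]
opening: 0.39
```

Run:
```python
from h import *
look('s14')
a=cv2.imread('pics/s14_full.png')[200:420,150:520]; cv2.imwrite('pics/s14z.png',cv2.resize(a,None,fx=2.1,fy=2.1,interpolation=2))
```

```text
t 14.3 p [ 0.6047 -0.1013  0.1361] clamp [-0.0092 -0.0011  0.1361] F [-10.76   5.45   5.75] open 0.39 q [-10.6  25.3  90.4  -0.   65.1  82.7]
adv mm {'plate': (np.float64(47.52), 0.66), 'pad': (np.float64(38.27), 0.728)} compr 9.25
```

View pics/s14z.png

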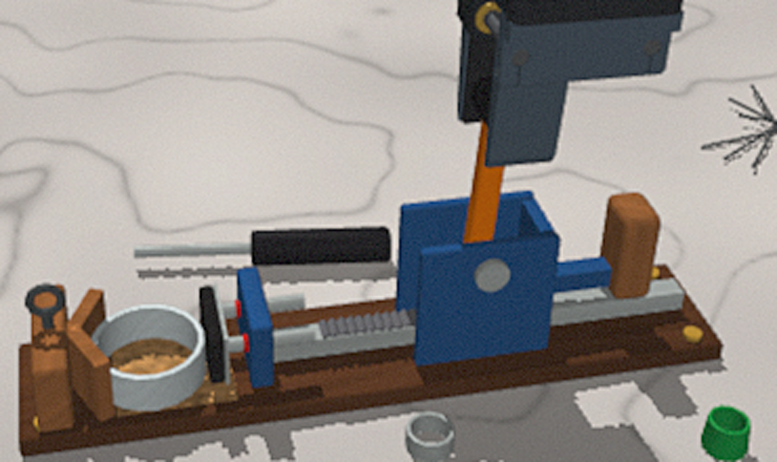

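The view is stable: the rings are at the plate, the bangle lies flat in the notch, the trigger is held, and the ring, cap and scraper haven't moved. I'm handing in.

Run:
```python
from h import *
st(); bot.sign_off()
```

```text
t 14.3 p [ 0.6047 -0.1013  0.1361] clamp [-0.0092 -0.0011  0.1361] F [-10.76   5.45   5.75] open 0.39 q [-10.6  25.3  90.4  -0.   65.1  82.7]
the job is handed in; nothing more can be done
```

I pumped the trigger four times by pinching its grip, and handed the job in at 14.3 s with the trigger still held pulled. No verdict is reported, so the final state below is from my own checks.

- **Spring:** my image tracking put the pad about 9 mm in, and the red rings were touching the blue plate, which marks half compressed. I could not measure the pad force directly.
- **Hold:** the wrist force in the pull direction stayed at about 11 N over more than a second, and the plate and pad hardly moved.
- **Bangle and other objects:** in the side view the bangle lay flat in the notch. The ring, scraper and cap looked unmoved. I judged these by eye, so the bangle's distance from its seat was not measured.

Two things went less cleanly:

- **Third pull:** the pawl let go after I paused mid-pull, so the last 12 mm of trigger travel moved nothing.
- **Grip:** when I tried to return the trigger home, the fingers were pressing about 16 N sideways on it. I let go, gripped again at 40 N instead of 20 N, and made the last pull more slowly.

The plate tracking match was weak at the end (0.66), so I relied on the red rings to judge the compression.

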